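# Dial open the locked pawn bin

## Task

Unlock the tilting pawn bin and open it: turn the lock's knob clockwise past eight at least once and stop the pointer on eight; turn anticlockwise past seven once and stop on seven the second time; then turn clockwise to nine and creep on past it until you feel the knob catch and go firm, and do not force it any further. Then pull the bin forward by its handle, without straining it against its bolt, all the way down onto its stop and let go. Leave the cup, saucer, bookend and loose pawn as they stand.

Things in the scene. Friction and masses are not known exactly. Their poses are not given: they have to be found in the camera images.
- stand: Fixed galvanised stand, 225 deep, 290 wide, hood top 150 high; all heights here are above the table. Origin: centre of its underside. z up, x away from its front (the handle side, turned to the robot), y to the left seen from the front. The lock sits on the hood and the bin hangs under it on a pin along y.
- lock: Zinc lock case on the hood, 100 x 100 x 40, origin under its centre (150 high, 20 behind the stand's); axes as the stand. White ring on top, 12 strokes like a clock face: twelve (red) at +x, three at -y, six at -x, nine at +y. Its brass bolt leaves the +y side through the bin's eye; when the lock opens a spring snaps the bolt 11 mm back. Inside: lugs, two wheels and a cam, turned by the dial.
- dial (a joint): Angle of the knob, rad, endless, growing clockwise from above; 0 = pointer on the red stroke, pi/6 per hour, whole turns added. Set eight and seven within 0.2 rad, without turning back. The last catch is loose with wear: 0.04 to 0.72 rad past nine the bolt drops, and 0.1 on from there the knob goes firm. Turning drag is under 0.15 N m; over 0.5 N m once firm is forcing it.
- dial_grip (a point): On the vertical axis of the black knob (round, fluted, 36 mm across, 30 tall, top 226.5 high), at 218.5 high: TCP here to grip it from above, any yaw. Below it the skirt, 62 across, top 196.5 high, carries the white pointer; the ring round it is 94 across, 192 high. The strap's eye beside the case is 184 high.
- bin (a joint): Tilt of the bin, rad: 0 closed, grows as its top comes forward to the robot, stop at 0.50. Stays where it is left; pulling takes 4 to 9 N at the handle. While locked the bolt holds it within about 0.03. More than 20 N against the bolt is straining it.
- bin_handle (a point): Middle of the bin's steel handle, a level round bar 10 mm thick, 100 long along the stand's y, its axis 39 mm before the front panel, 144 high when closed (6 below the hood's top). Moves with the bin; take it from above, fingers before and behind the bar.
- bin_hinge (a point): Middle of the bin's pivot pin, along the stand's y, 30 high, 60 before the stand's origin. The closed handle lies 60.5 mm before it and 114 above it.
- cup: Blue ceramic coffee cup with a handle, 76 across, 70 high, standing; origin under its centre. Leave it alone.
- saucer: White porcelain saucer, 144 across, 18 high; origin under its centre. Leave it alone.
- bookend: Heavy L-shaped walnut bookend, 100 x 90, 140 high; origin on its underside. Leave it alone.
- pawn: Turned ash pawn, 28 across, 49 high, standing; origin under its centre. Leave it alone.

How it is judged:
By the outcome, as a careful person would: the job done as asked, in the order asked, and still so for the second after the job is handed in, with the robot touching nothing.
It also fails if it takes over 72 s, if anything falls off the work surface, if the arm or the gripper's body presses on something with over 40 N, if the wrist force passes 120 N, or if a joint passes its speed limit or range.

## Robot

A 6-joint arm with a two-finger parallel gripper is mounted at the origin on the work surface. World frame = base frame: x ahead of the robot, y to its left, z up, the work surface at z = 0. Lengths are in m, angles in rad, forces in N, time in s.
With the tool pointing down it reaches from about 0.25 to 0.8 m from the base axis. Payload 3.9 kg.
Tool frame: the origin (TCP) lies between the finger pads, 19 mm behind the fingertips; this is the grasp point; z points along the fingers, y is the line along which they close (so a half turn about z gives the same grasp; the last joint's range is limited). The gripper opens to 85 mm and grips with 20 to 120 N. Pads are 22 mm wide; open, the fingers measure 114 mm over their backs; the gripper's body (76 mm by 85 mm) begins 54 mm behind the grasp point. The pads swing forward as they close: fully open they stand 13 mm farther back than shut.
Start: joints at [1.273, 0.26, -0.138, 1.173, 0, 1.571], TCP at [0.154, 0.502, 0.25] pointing down, gripper open.
Joint ranges: [-2.78, 2.78], [-0.83, 1.72], [-1.28, 1.37], [-1.9, 2.12], [-1.57, 1.48], [-3.14, 3.14]. Speed limits (rad/s): [2.57, 2.57, 3.14, 3.14, 3.14, 3.14].

## Interface

Orientations are given as a unit quaternion [w, x, y, z].
In Python, from station import ctrl gives the robot as it stands.
- The arm moves only by the shell command python3 -m pendant 'ROWS' [OPENING]. ROWS is JSON, one flat list of numbers, 4 for each row, row after row: the shift along the tool's x, y, z in units of 25 mm (1.0 is 25 mm), then the turn about the tool's z in units of 8 degrees (1.0 is 8 degrees). A call has 1 to 10 rows; each row shifts and turns the commanded pose from where the row before left it, along the tool's axes as they then stand; what a row does not reach is not made up. A row lasts 1/10 s, in which the tool goes at most 50 mm and 8.59 degrees, less where a joint would pass 70% of its speed; a pose out of reach is approached as far as the arm can. A call is refused whole if a number of a shift passes 1 or a number of a turn 1, either way. A call with a gripper value outside its range is refused whole. OPENING is the closure, from -1 (fully open) to 1 (shut), set as the call begins (- or left out, the last holds). The fingers move at their own pace and stop on an object; the grip force is fixed at half the most. Time passes only in rows, so rows that do not move let the fingers close. It gives the time, the measured TCP pose, the force, the opening and the grip force at its end, in the units of the state.
- ctrl.observe(): the state, without advancing time (a new reading comes with each control period).
- ctrl.read_camera(name): name is "scene" or "top"; returns a dict with "pixels" (400x640x3 uint8, red, green, blue), "vertical_fov" (degrees; the focal length in pixels is half the picture's height over the tangent of half this angle, whatever the lens; pixels are square), "cx", "cy" (the principal point, pixels), "dist_coeffs" ([k1, k2, p1, p2, k3] as OpenCV has them; the pictures are not rectified), "R" (3x3) and "t" (3): a world point X has camera coordinates R X + t. Camera axes: x right, y down, z forward; pixel columns grow to the right and rows downward; lengths in m; the calibration is good to about 2 mm. A picture is of the moment at which its call begins. There is no depth.
- ctrl.hand_in(): hands the job in; it is judged then, once.
Trained networks look in a picture, given as the dict that the camera call returned (one of the last four; its "shot" number tells which), for a name from the list of things; names that differ only in an ending like _2 or _b are one class to them, and where a whole thing is asked for, a point or a joint stands for the part that bears it (a point fixed in the world has none). Each returns a list of dicts, best first, with "confidence" (0 to 1); they miss things now and then, are a little off and sometimes report something else, mostly with a low value. They report only what shows in the picture. A call takes as long as a camera call.
- ctrl.search_frame(name, picture): "position" ([column, row] in pixels, amid what is visible of it).
The state is a dict: "time_s": time; "joint_pos": joint angles; "dq": joint speeds; "tau": joint torques, N m; "eef_pos": TCP position; "tool_rot": TCP orientation; "force": force on the tool from outside, world axes, zero at the start; "moment": the same for the moment, N m; "opening": finger opening in m; "grasp_force": force on a finger pad.
Only numpy, scipy, OpenCV 4.12 (cv2) and the standard library are available. Lean on these libraries where they do the work, as an engineer would, in place of code of your own. Each camera call takes 0.05 s, during which the arm holds its last target. There are 200 camera calls.

## Working session

There is one attempt and no reset: what is moved stays moved. The work goes in short steps, Python scripts to look and compute and a shell command to move; the robot and the scene stay as the last step left them, time stands still between calls to the robot, and variables do not carry over. Pictures are saved under pics/ and viewed, at most 10 in all, crops included, and the job is handed in when it is done.

```bash
mkdir -p pics; ls
python3 - <<'E'
from station import ctrl
import cv2,json
o=ctrl.observe(); print({k:(v if not hasattr(v,'tolist') else v.tolist()) for k,v in o.items()})
for n in("scene","top"):
    p=ctrl.read_camera(n); cv2.imwrite(f"pics/{n}0.png",p["pixels"][:,:,::-1])
    print(n,p["vertical_fov"],p["cx"],p["cy"],p["dist_coeffs"],p["R"],p["t"])
    for k in("stand","lock","dial","dial_grip","bin_handle","cup","saucer","bookend","pawn"):
        print(k,[(d["position"],round(d["confidence"],2)) for d in ctrl.search_frame(k,p)[:2]])
E
```

```text
pics
{'time_s': 0.0, 'joint_pos': [1.2729708091823984, 0.26067104136521857, -0.13940377974909, 1.1726714653430819, 1.7099205695294578e-05, 1.5707805591026804], 'dq': [0.00020207462262200035, -0.0004861871230985672, -0.001017491312080946, -0.00016312934990938231, -0.0009482763158753597, -0.0004764972948429843], 'tau': [-0.0006025694528943859, -40.56857943534851, 25.391770005226135, 0.018728674622252584, 0.00013832909644406755, 1.2922732750553223e-06], 'eef_pos': [0.15386145750950597, 0.5012679642345526, 0.24915852215328665], 'tool_rot': [-0.00015311349282547175, 0.14835515283928072, 0.9889336671221017, -0.0009629198949126659], 'force': [0.7729608867568915, 0.9218036167796667, -0.093795087948984], 'moment': [-0.03584429647679929, 0.02884905639982915, -0.02314200753449474], 'grasp_force': 0.0, 'opening': 0.0855292653482069}
scene 54.97886780971677 322.3274530878659 199.98115223131023 [0.02534748 0.         0.         0.         0.        ] [[ 0.96165528  0.27408615 -0.00979259]
 [ 0.21136247 -0.76339135 -0.61037656]
 [-0.17477134  0.58490206 -0.79205085]] [-0.56493618  0.03152512  1.094
[... 178 characters left out ...]
07.4], 0.82)]
cup []
saucer [([292.2, 343.3], 0.73)]
bookend [([395.0, 158.4], 0.98), ([295.6, 345.8], 0.42)]
pawn []
top 48.47939245525065 316.1866167454422 193.22294252136174 [-0.08516237  0.          0.          0.          0.        ] [[ 0.00359094 -0.99981227  0.01904032]
 [-0.98038204 -0.00727228 -0.19697249]
 [ 0.19707398 -0.01795947 -0.98022411]] [0.07081948 0.58925698 1.19627251]
stand [([334.9, 174.0], 0.83)]
lock [([336.3, 161.0], 0.88)]
dial [([341.4, 152.5], 0.94)]
dial_grip [([338.9, 153.2], 0.63), ([255.0, 161.3], 0.21)]
bin_handle [([329.4, 198.6], 0.84)]
cup [([256.9, 160.7], 0.93)]
saucer [([416.8, 200.3], 0.68)]
bookend [([214.1, 151.6], 0.79)]
pawn [([388.2, 254.8], 0.6)]
```

Run:
```python
import cv2
a=cv2.imread("pics/top0.png")[90:290,180:440]; cv2.imwrite("pics/top0c.png",cv2.resize(a,None,fx=3,fy=3,interpolation=cv2.INTER_CUBIC))
a=cv2.imread("pics/scene0.png")[120:370,200:460]; cv2.imwrite("pics/scene0c.png",cv2.resize(a,None,fx=2.4,fy=2.4,interpolation=cv2.INTER_CUBIC))
```

```text
(no output)
```

View pics/top0c.png

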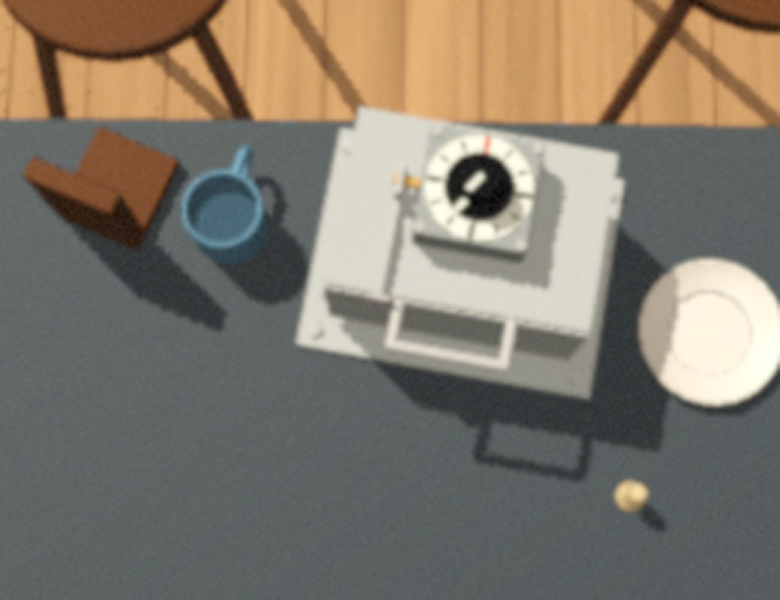

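View pics/scene0c.png

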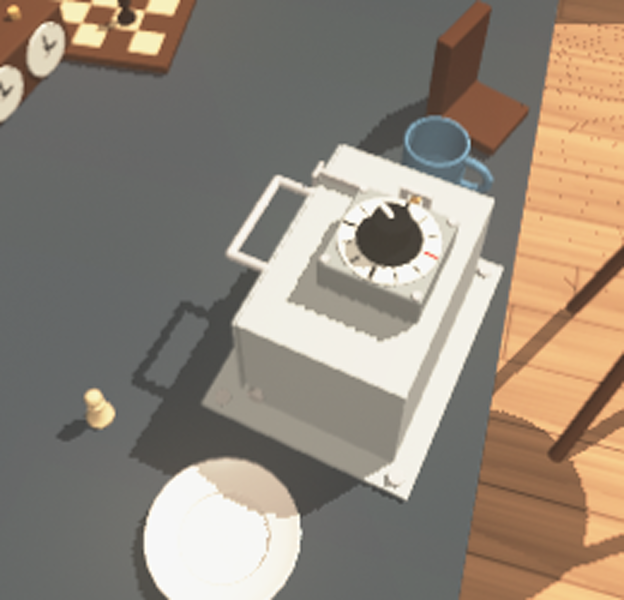

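```bash
cat > h.py <<'E'
import numpy as np,cv2
from station import ctrl
def K(p):
    f=p["pixels"].shape[0]/2/np.tan(np.radians(p["vertical_fov"]/2)); return np.array([[f,0,p["cx"]],[0,f,p["cy"]],[0,0,1.]])
def topl(p,uv,z):
    q=cv2.undistortPoints(np.array(uv,float).reshape(-1,1,2),K(p),np.array(p["dist_coeffs"]))[:,0]
    R=np.array(p["R"]);C=-R.T@p["t"]; d=np.c_[q,np.ones(len(q))]@R
    return C+d*((z-C[2])/d[:,2])[:,None]
def proj(p,X):
    R=np.array(p["R"]); return cv2.projectPoints(np.array(X,float).reshape(-1,1,3),cv2.Rodrigues(R)[0],np.array(p["t"],float),K(p),np.array(p["dist_coeffs"]))[0][:,0]
def ortho(p,c,z,half,px,yaw=0):
    # picture up = stand x (yaw), left = stand y
    g=np.linspace(half,-half,px); A,B=np.meshgrid(g,g,indexing='ij')
    X=np.stack([c[0]+A*np.cos(yaw)-B*np.sin(yaw),c[1]+A*np.sin(yaw)+B*np.cos(yaw),np.full(A.shape,z)],-1)
    m=proj(p,X).reshape(px,px,2).astype(np.float32)
    return cv2.remap(p["pixels"],m,None,cv2.INTER_CUBIC)[:,:,::-1]
E
python3 - <<'E'
from h import *
P={n:ctrl.read_camera(n) for n in("top","scene")}
t=P["top"]; c=lambda L:[(180+a/3,90+b/3) for a,b in L]
print("ringL,R,T,B",topl(t,c([(420,186),(537,190),(484,133),(475,243)]),.192).round(4).tolist())
print("red stroke, six",topl(t,c([(487,145),(472,228)]),.192).round(4).tolist())
h=topl(t,c([(389,345),(507,363)]),.144);print("handle",h.round(4).tolist(), np.linalg.norm(h[0]-h[1]))
b=topl(t,c([(297,347),(590,398)]),.004);print("base",b.round(4).tolist(),np.linalg.norm(b[0]-b[1]))
s=P["scene"];print("scene ring c",topl(s,[(200+389/2.4,120+237/2.4)],.2).round(4))
h=topl(t,c([(327,290),(585,333)]),.15);print("hoodfront",h.round(4).tolist())
E
```

```text
ringL,R,T,B [[0.6699, 0.0671, 0.192], [0.6673, -0.0332, 0.192], [0.7181, 0.0119, 0.192], [0.62, 0.0203, 0.192]]
red stroke, six [[0.7072, 0.0094, 0.192], [0.6331, 0.0228, 0.192]]
handle [[0.5401, 0.0925, 0.144], [0.5249, -0.0102, 0.144]] 0.10386715981046422
base [[0.5617, 0.1818, 0.004], [0.5133, -0.104, 0.004]] 0.28991292542975533
scene ring c [[0.6741 0.0151 0.2   ]]
hoodfront [[0.5873, 0.147, 0.15], [0.5508, -0.0781, 0.15]]
```

Run:
```python
from h import *
out=[]
for n in("top","scene"):
    p=ctrl.read_camera(n); im=np.ascontiguousarray(ortho(p,(.669,.0165),.1945,.055,396,-.17))
    cv2.circle(im,(198,198),int(47*3.6),(0,255,0),1);cv2.circle(im,(198,198),int(31*3.6),(0,255,255),1)
    out.append(im)
cv2.imwrite("pics/ortho0.png",np.hstack(out))
```

```text
(no output)
```

View pics/ortho0.png

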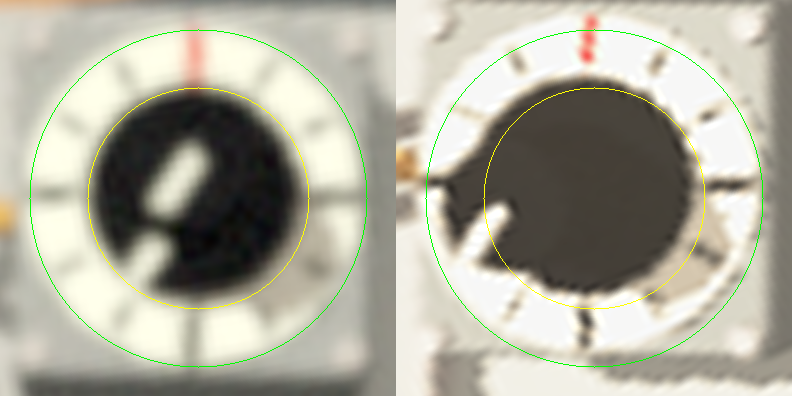

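```bash
cat >> h.py <<'E'
def pointer(p,c=(.6705,.0172),yaw=-.177,z=.2265,r=16):
    im=cv2.cvtColor(np.ascontiguousarray(ortho(p,c,z,.02,200,yaw)),cv2.COLOR_BGR2GRAY)
    y,x=np.nonzero((im>130)&(np.hypot(*np.mgrid[-1:1:200j,-1:1:200j])<r/20))
    q=np.c_[x,-y].astype(float)/5; m=q.mean(0); w,v=np.linalg.eigh(np.cov(q.T)); d=v[:,1]
    return len(x),(m-[20,-20]).round(1),w.round(2),np.degrees(np.arctan2(*d)).round(1)%180
E
python3 - <<'E'
from h import *
for n in("top","scene"):
    p=ctrl.read_camera(n)
    for z in(.2265,.1965): print(n,z,pointer(p,z=z,r=18 if z>.2 else 20))
E
python3 -m pendant '[-1,-0.49,-0.1,0, -1,-0.49,-0.1,0, -1,-0.49,-0.1,0, -1,-0.49,-0.1,0, -1,-0.49,-0.1,0, -1,-0.49,-0.1,0, -1,-0.49,-0.1,0, -1,-0.49,-0.1,0, -1,-0.49,-0.1,0, -1,-0.49,-0.1,0]' -0.2; python3 -c "
from station import ctrl;print(ctrl.observe()['joint_pos'])"
```

```text
top 0.2265 (4245, array([-5.1, -6.3]), array([ 6.51, 28.73]), np.float64(33.3))
top 0.1965 (5266, array([-5.5,  0.6]), array([ 7.67, 65.18]), np.float64(23.1))
scene 0.2265 (5230, array([-6.7, -7.6]), array([22.77, 42.44]), np.float64(150.4))
scene 0.1965 (0, array([nan, nan]), array([nan, nan]), np.float64(nan))
time_s: 2.3
eef_pos: [0.3578, 0.3106, 0.2752]
tool_rot: [0.0, 0.148, 0.989, 0.0]
force: [0.7, 0.5, -1.1]
opening: 0.0516
grasp_force: 0.0
[ 7.14777411e-01  1.61824889e-01 -2.00607307e-01  1.20800286e+00
  2.96651315e-05  1.01255046e+00]h.py:20: RuntimeWarning: Mean of empty slice.
  q=np.c_[x,-y].astype(float)/5; m=q.mean(0); w,v=np.linalg.eigh(np.cov(q.T)); d=v[:,1]
  ret = um.true_divide(
  avg = a.mean(axis, **keepdims_kw)
h.py:20: RuntimeWarning: Degrees of freedom <= 0 for slice
  q=np.c_[x,-y].astype(float)/5; m=q.mean(0); w,v=np.linalg.eigh(np.cov(q.T)); d=v[:,1]
  c *= np.true_divide(1, fact)
  c *= np.true_divide(1, fact)
```

```bash
python3 -m pendant '[-1,-0.49,0,0, -1,-0.49,0,0, -1,-0.49,0,0, -1,-0.49,0,0, -1,-0.49,0,0, -1,-0.49,0,0, -1,-0.49,0,0]' >/dev/null; python3 -m pendant '[-1,-0.49,0,0, -1,-0.49,0,0, -1,-0.49,0,0, -1,-0.49,0,0, -1,-0.49,0,0, -1,-0.49,0,0,-0.5,-0.25,0,0,0,0,0,-1,0,0,0,-1]'; python3 -c "
from station import ctrl;print(ctrl.observe()['joint_pos'],ctrl.observe()['eef_pos'])"
```

```text
time_s: 3.9
eef_pos: [0.6312, 0.054, 0.2746]
tool_rot: [-0.0, 0.007, 1.0, 0.0]
force: [-0.6, 0.2, 0.4]
opening: 0.0515
grasp_force: 0.0
[8.51322514e-02 4.45953226e-01 2.06365455e-01 1.33212157e+00
 4.25797932e-04 9.86417325e-02] [0.63118651 0.05399345 0.27462496]
```

```bash
python3 -m pendant '[-0.8,-0.72,0,0,-0.79,-0.73,0,0,0,0,0,-1,0,0,0,-1,0,0,0,-1,0,0,0,-1,0,0,0,-1,0,0,0,-1,0,0,0,-1,0,0,0,-1]'
python3 - <<'E'
from h import *
o=ctrl.observe();print(o['joint_pos'],o['eef_pos'],o['tool_rot'])
p=ctrl.read_camera("scene")
im=np.ascontiguousarray(ortho(p,(.6705,.0172),.1945,.055,396,-.177))
cv2.imwrite("pics/s1.png",im)
E
```

```text
time_s: 4.9
eef_pos: [0.6698, 0.0177, 0.275]
tool_rot: [-0.0, -0.525, 0.851, 0.0]
force: [-0.2, 0.8, -0.4]
opening: 0.0513
grasp_force: 0.0
[ 2.63282537e-02  5.16232098e-01  3.24852222e-01  1.38005072e+00
  3.59609524e-04 -1.07840882e+00] [0.66983307 0.01774814 0.2749775 ] [-1.83975849e-04 -5.24704914e-01  8.51284101e-01  3.14732598e-04]
```

```bash
python3 -m pendant '[0,0,0.28,-1,0,0,0.28,-1,0,0,0.28,-1,0,0,0.28,-1,0,0,0.28,-1,0,0,0.28,-1,0,0,0.28,-1,0,0,0.28,-1]'; python3 -m pendant '[0,0,0,0,0,0,0,0,0,0,0,0,0,0,0,0]' 0.6
python3 - <<'E'
from h import *
o=ctrl.observe();print(o['joint_pos'],o['eef_pos'],o['tool_rot'],o['moment'])
E
```

```text
time_s: 5.75
eef_pos: [0.6699, 0.0177, 0.2187]
tool_rot: [-0.0, 0.896, -0.445, -0.0]
force: [-0.0, -0.5, 0.0]
opening: 0.0513
grasp_force: 0.0
time_s: 6.15
eef_pos: [0.6711, 0.019, 0.2187]
tool_rot: [-0.002, 0.894, -0.448, -0.0]
force: [3.8, 3.7, -3.6]
opening: 0.0341
grasp_force: 60.4
[ 0.02704452  0.52845132  0.20097501  1.24209613  0.00292294 -2.18483179] [0.67108039 0.01903565 0.21868765] [-1.57721232e-03  8.93884434e-01 -4.48294666e-01 -1.50869234e-04] [ 0.64925817 -0.43023888  0.06046145]
```

```bash
python3 -m pendant '[0,-0.08,0,0.5,0,0,0,1,0,0,0,1,0,0,0,1,0,0,0,1,0,0,0,1,0,0,0,1,0,0,0,1,0,0,0,1,0,0,0,1]'
python3 - <<'E'
from h import *
o=ctrl.observe();print(o['joint_pos'][5],o['eef_pos'],o['tool_rot'],o['moment'])
E
```

```text
time_s: 7.15
eef_pos: [0.672, 0.0192, 0.2187]
tool_rot: [0.0, -0.425, 0.905, 0.001]
force: [1.8, 1.5, -3.1]
opening: 0.0348
grasp_force: 60.5
-0.8508574250750738 [0.67197064 0.01922141 0.21869512] [ 1.99123325e-04 -4.25428261e-01  9.04991916e-01  6.22703118e-04] [ 0.36541527 -0.26300445  0.0999126 ]
```

```bash
python3 -m pendant '[0,0,0,1,0,0,0,1,0,0,0,1,0,0,0,1,0,0,0,1,0,0,0,1,0,0,0,1,0,0,0,1,0,0,0,1,0,0,0,1]'; python3 -m pendant '[0,0,0,1,0,0,0,1,0,0,0,1,0,0,0,1,0,0,0,1,0,0,0,1,0,0,0,1,0,0,0,1,0,0,0,1,0,0,0,1]';python3 -m pendant '[0,0,0,1,0,0,0,0.5,0,0,0,0]'
python3 - <<'E'
from h import *
o=ctrl.observe();print(o['joint_pos'][5],o['eef_pos'],o['tool_rot'],o['moment'])
E
```

```text
time_s: 8.15
eef_pos: [0.6723, 0.0185, 0.2187]
tool_rot: [0.0, 0.256, 0.967, 0.0]
force: [1.4, -0.6, -4.1]
opening: 0.0348
grasp_force: 60.5
time_s: 9.15
eef_pos: [0.6716, 0.0181, 0.2187]
tool_rot: [0.0, 0.817, 0.576, -0.001]
force: [0.0, -0.7, -2.9]
opening: 0.0342
grasp_force: 60.6
time_s: 9.45
eef_pos: [0.6715, 0.0181, 0.2187]
tool_rot: [0.0, 0.872, 0.49, -0.001]
force: [-0.8, -1.0, -3.4]
opening: 0.0344
grasp_force: 60.6
2.1441614176521986 [0.67145049 0.01807547 0.21870052] [ 2.08947864e-04  8.71565270e-01  4.90278895e-01 -7.36255462e-04] [-0.43781223 -0.17018692 -0.010987  ]
```

```bash
python3 -m pendant '[0,0,0,0,0,0,0,0,0,0,0,-1,0,0,0,-1,0,0,0,-1,0,0,0,-1,0,0,0,-1,0,0,0,-1,0,0,0,-1,0,0,0,-1]' -0.2
python3 - <<'E'
from h import *
o=ctrl.observe();print(o['joint_pos'][5],o['eef_pos'],o['tool_rot'],o['moment'],o['opening'])
p=ctrl.read_camera("scene")
cv2.imwrite("pics/s2.png",np.hstack([cv2.resize(np.ascontiguousarray(ortho(p,(.672,.0185),.1945,.055,396,-.177)),(396,396)),cv2.resize(p["pixels"][180:260,320:400,::-1],(396,396),interpolation=cv2.INTER_CUBIC)]))
E
```

```text
time_s: 10.45
eef_pos: [0.6722, 0.0187, 0.2197]
tool_rot: [0.0, 0.475, 0.88, 0.001]
force: [0.5, 0.3, 0.3]
opening: 0.0515
grasp_force: 0.0
1.017891295971151 [0.67216503 0.01870447 0.21971944] [4.07657727e-04 4.75160497e-01 8.79898895e-01 5.20565509e-04] [-0.02096064 -0.02479585  0.03953036] 0.05147088857050777
```

View pics/s2.png

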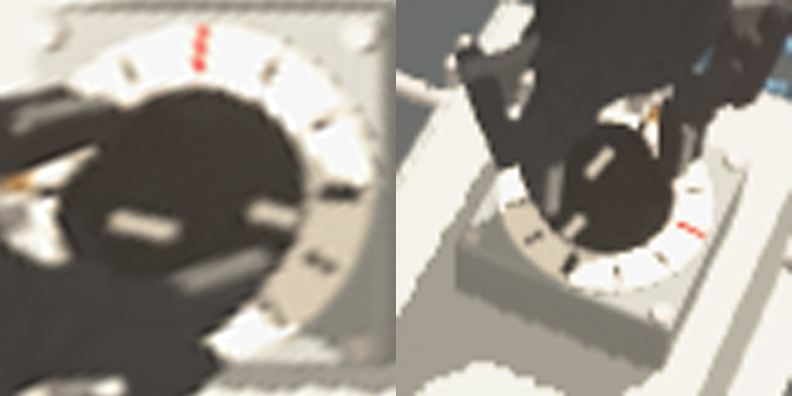

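```bash
python3 -m pendant '[0,0,0,-1,0,0,0,-1,0,0,0,-1,0,0,0,-1,0,0,0,-1,0,0,0,-1,0,0,0,-1,0,0,0,-1,0,0,0,-1,0,0,0,-1]' >/dev/null; python3 -m pendant '[0,0,0,-1,0,0,0,-1,0,0,0,-1,0,0,0,-1,0,0,0,-1,0,0,0,-1,0,0,0,-1,0,0,0,-1,0,0,0,-1,0,0,0,-1]'; python3 -m pendant '[0,0,0.04,-1,0,0,0,-1,0,0,0,-1,0,0,0,0]';python3 -m pendant '[0,0,0,0,0,0,0,0,0,0,0,0,0,0,0,0]' 0.6;python3 - <<'E'
from h import *
o=ctrl.observe();print(o['joint_pos'][5],o['eef_pos'],o['tool_rot'],o['moment'],o['opening'])
E
```

```text
time_s: 12.5
eef_pos: [0.6721, 0.0186, 0.2196]
tool_rot: [-0.0, 0.783, -0.622, 0.0]
force: [-0.3, -0.2, -0.5]
opening: 0.0515
grasp_force: 0.0
time_s: 12.9
eef_pos: [0.6721, 0.0186, 0.2185]
tool_rot: [-0.0, 0.894, -0.448, 0.0]
force: [-0.6, 0.2, 0.4]
opening: 0.0512
grasp_force: 0.0
time_s: 13.3
eef_pos: [0.6719, 0.0184, 0.2187]
tool_rot: [-0.0, 0.894, -0.447, 0.0]
force: [-1.0, -0.2, 5.0]
opening: 0.0342
grasp_force: 60.0
-2.186973136610761 [0.67189135 0.01840374 0.21871231] [-2.00426982e-04  8.94434275e-01 -4.47199275e-01  3.09018379e-04] [ 0.02914505  0.33093605 -0.02745655] 0.03423175089292125
```

```bash
for i in 1; do python3 -m pendant '[0,0,0,1,0,0,0,1,0,0,0,1,0,0,0,1,0,0,0,1,0,0,0,1,0,0,0,1,0,0,0,1,0,0,0,1,0,0,0,1]'; done; python3 -m pendant '[0,0,0,1,0,0,0,1,0,0,0,1,0,0,0,1,0,0,0,1,0,0,0,1,0,0,0,1,0,0,0,1,0,0,0,1,0,0,0,1]' >/dev/null;python3 -m pendant '[0,0,0,1,0,0,0,1,0,0,0,1,0,0,0,1,0,0,0,1,0,0,0,1,0,0,0,1,0,0,0,1,0,0,0,1]' >/dev/null
python3 -m pendant '[0,0,0,1,0,0,0,1,0,0,0,0]';python3 -m pendant '[0,0,0,0,0,0,0,0,0,0,0,-1,0,0,0,-1,0,0,0,-1,0,0,0,-1,0,0,0,-1,0,0,0,-1,0,0,0,-1,0,0,0,-1]' -0.2;python3 - <<'E'
from h import *
o=ctrl.observe();print(o['joint_pos'][5],o['eef_pos'],o['tool_rot'],o['moment'],o['opening'])
E
```

```text
time_s: 14.3
eef_pos: [0.6715, 0.0185, 0.2187]
tool_rot: [-0.0, -0.395, 0.919, 0.0]
force: [-1.8, 0.0, 4.9]
opening: 0.0341
grasp_force: 60.4
time_s: 16.5
eef_pos: [0.6719, 0.019, 0.2187]
tool_rot: [-0.0, 0.871, 0.492, 0.001]
force: [-1.9, 1.5, 5.9]
opening: 0.0341
grasp_force: 60.4
time_s: 17.5
eef_pos: [0.6719, 0.0182, 0.2174]
tool_rot: [-0.0, 0.475, 0.88, -0.0]
force: [0.7, 0.0, 0.4]
opening: 0.0514
grasp_force: 0.0
1.016356956066869 [0.6718612  0.01816345 0.21738404] [-1.86987382e-04  4.74684500e-01  8.80155966e-01 -2.58862905e-04] [-0.05426171  0.04449912 -0.01696508] 0.0514230120272423
```

```bash
python3 -m pendant '[0,0,-0.05,-1,0,0,0,-1,0,0,0,-1,0,0,0,-1,0,0,0,-1,0,0,0,-1,0,0,0,-1,0,0,0,-1,0,0,0,-1,0,0,0,-1]' >/dev/null; python3 -m pendant '[0,0,0,-1,0,0,0,-1,0,0,0,-1,0,0,0,-1,0,0,0,-1,0,0,0,-1,0,0,0,-1,0,0,0,-1,0,0,0,-1,0,0,0,-1]'>/dev/null; python3 -m pendant '[0,0,0,-1,0,0,0,-1,0,0,0,-1,0,0,0,0]';python3 -m pendant '[0,0,0,0,0,0,0,0,0,0,0,0,0,0,0,0]' 0.6
python3 -m pendant '[0,0,0,1,0,0,0,1,0,0,0,1,0,0,0,1,0,0,0,1,0,0,0,1,0,0,0,1,0,0,0,1,0,0,0,1,0,0,0,1]'; python3 -m pendant '[0,0,0,1,0,0,0,1,0,0,0,1,0,0,0,1,0,0,0,1,0,0,0,1,0,0,0,1,0,0,0,1,0,0,0,1,0,0,0,1]' >/dev/null;python3 -m pendant '[0,0,0,1,0,0,0,1,0,0,0,1,0,0,0,1,0,0,0,1,0,0,0,1,0,0,0,1,0,0,0,1,0,0,0,1,0,0,0,0.7]' >/dev/null
python3 -m pendant '[0,0,0,0.7,0,0,0,0.7,0,0,0,0]';python3 - <<'E'
from h import *
o=ctrl.observe();print(o['joint_pos'][5],o['eef_pos'],o['tool_rot'],o['moment'],o['opening'])
p=ctrl.read_camera("scene")
cv2.imwrite("pics/s3.png",np.hstack([np.ascontiguousarray(ortho(p,(.672,.0185),.1945,.055,396,-.177)),cv2.resize(p["pixels"][180:260,320:400,::-1],(396,396),interpolation=cv2.INTER_CUBIC)]))
E
```

```text
time_s: 19.9
eef_pos: [0.6719, 0.0182, 0.2187]
tool_rot: [0.0, 0.895, -0.446, -0.0]
force: [0.6, -0.1, -0.6]
opening: 0.0514
grasp_force: 0.0
time_s: 20.3
eef_pos: [0.6719, 0.0184, 0.2192]
tool_rot: [0.0, 0.895, -0.447, 0.0]
force: [-1.3, 0.4, -0.7]
opening: 0.0342
grasp_force: 59.9
time_s: 21.3
eef_pos: [0.6714, 0.0184, 0.2192]
tool_rot: [-0.0, -0.396, 0.918, 0.0]
force: [-1.3, -0.2, 0.1]
opening: 0.0347
grasp_force: 60.0
time_s: 23.6
eef_pos: [0.6719, 0.019, 0.2192]
tool_rot: [-0.0, 0.874, 0.486, 0.0]
force: [0.1, 0.9, 0.2]
opening: 0.0345
grasp_force: 60.0
2.1545574861236307 [0.67189855 0.01899308 0.21923691] [-4.39367185e-04  8.74005586e-01  4.85915582e-01  3.00679368e-04] [ 0.34610161 -0.06005734 -0.09057048] 0.03447763588559845
```

View pics/s3.png

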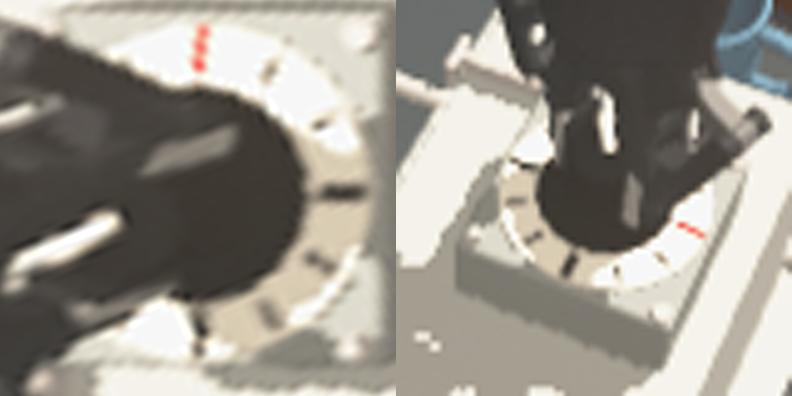

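```bash
python3 -m pendant '[0,0,0,-1,0,0,0,-1,0,0,0,-1,0,0,0,-1,0,0,0,-1,0,0,0,-1,0,0,0,-1,0,0,0,-1,0,0,0,-1,0,0,0,-1]'; python3 -m pendant '[0,0,0,-1,0,0,0,-1,0,0,0,-1,0,0,0,-1,0,0,0,-1,0,0,0,-1,0,0,0,-1,0,0,0,-1,0,0,0,-1,0,0,0,-1]'>/dev/null; python3 -m pendant '[0,0,0,-1,0,0,0,-1,0,0,0,-1,0,0,0,-1,0,0,0,-1,0,0,0,-1,0,0,0,-1,0,0,0,-1,0,0,0,-1,0,0,0,-1]'>/dev/null; python3 -m pendant '[0,0,0,-1,0,0,0,-1,0,0,0,-1,0,0,0,-1,0,0,0,0]'
python3 - <<'E'
from h import *
o=ctrl.observe();print(o['joint_pos'][5],o['moment'])
E
python3 -m pendant '[0,0,0,0,0,0,0,0,0,0,0,1,0,0,0,1,0,0,0,1,0,0,0,1,0,0,0,1,0,0,0,1,0,0,0,1,0,0,0,1]' -0.2
python3 - <<'E'
from h import *
o=ctrl.observe();print(o['joint_pos'][5],o['eef_pos'],o['opening'])
p=ctrl.read_camera("scene")
cv2.imwrite("pics/s4.png",np.hstack([np.ascontiguousarray(ortho(p,(.672,.0185),.1945,.055,396,-.177)),cv2.resize(p["pixels"][180:260,320:400,::-1],(396,396),interpolation=cv2.INTER_CUBIC)]))
E
```

```text
time_s: 24.65
eef_pos: [0.6714, 0.0189, 0.2192]
tool_rot: [-0.001, 0.354, 0.935, 0.0]
force: [-1.0, 2.2, 0.9]
opening: 0.0344
grasp_force: 60.0
time_s: 27.15
eef_pos: [0.672, 0.0184, 0.2192]
tool_rot: [-0.0, 0.966, -0.257, 0.0]
force: [1.3, 1.4, 0.0]
opening: 0.0342
grasp_force: 60.0
-2.5943408973541895 [ 0.18268345 -0.10186306 -0.00634754]
time_s: 28.15
eef_pos: [0.6717, 0.0181, 0.2193]
tool_rot: [-0.0, -0.68, 0.733, -0.0]
force: [0.6, 1.0, 1.2]
opening: 0.0512
grasp_force: 0.0
-1.46917456903881 [0.67174821 0.0181419  0.2193304 ] 0.051204931268226256
```

View pics/s4.png

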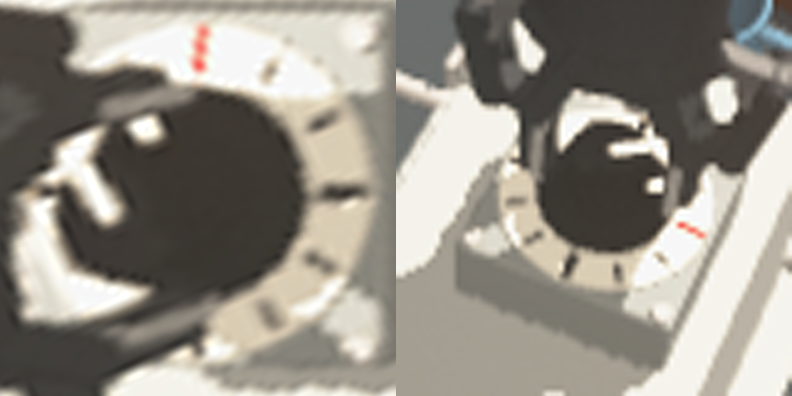

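```bash
python3 -m pendant '[0,0,0,1,0,0,0,1,0,0,0,1,0,0,0,1,0,0,0,1,0,0,0,1,0,0,0,1,0,0,0,0]' ; python3 -m pendant '[0,0,0,0,0,0,0,0,0,0,0,0,0,0,0,0]' 0.6
python3 -m pendant '[0,0,0,-1,0,0,0,-1,0,0,0,-1,0,0,0,-1,0,0,0,-1,0,0,0,-1,0,0,0,-1,0,0,0,-1,0,0,0,-1,0,0,0,-1]' >/dev/null;  python3 -m pendant '[0,0,0,-1,0,0,0,-1,0,0,0,-1,0,0,0,-0.9,0,0,0,-0.8,0,0,0,0]'
python3 - <<'E'
from h import *
o=ctrl.observe();print(o['joint_pos'][5],o['moment'])
E
```

```text
time_s: 29.0
eef_pos: [0.6718, 0.0182, 0.2193]
tool_rot: [-0.0, -0.261, 0.965, -0.0]
force: [0.5, 0.4, 1.1]
opening: 0.0512
grasp_force: 0.0
time_s: 29.4
eef_pos: [0.6716, 0.0187, 0.2197]
tool_rot: [0.0, -0.261, 0.965, 0.0]
force: [-2.3, 0.9, 4.1]
opening: 0.0341
grasp_force: 60.2
time_s: 31.0
eef_pos: [0.6718, 0.0186, 0.2197]
tool_rot: [-0.0, 0.961, -0.278, 0.0]
force: [-1.8, 1.3, 5.1]
opening: 0.0343
grasp_force: 60.5
-2.5515820823202273 [0.22700886 0.50003895 0.04319215]
```

```bash
cat > m.py <<'E'
from station import ctrl
import numpy as np
z=[ctrl.observe() for _ in range(1)][0];P=210+np.degrees(z['joint_pos'][5]+2.5516);print("P",P.round(2),"Mz",z['moment'].round(3)if hasattr(z['moment'],'round') else z['moment'],"tau6",round(z['tau'][5],4))
E
python3 -m pendant '[0,0,0,0.9,0,0,0,1,0,0,0,1,0,0,0,1,0,0,0,1,0,0,0,0.9,0,0,0,0.6]'; python3 m.py; python3 -m pendant '[0,0,0,0.2,0,0,0,0.2,0,0,0,0.2]' |grep force;python3 m.py
```

```text
time_s: 31.7
eef_pos: [0.6717, 0.0186, 0.2197]
tool_rot: [-0.0, 0.744, -0.668, -0.0]
force: [-2.7, 1.7, 5.1]
opening: 0.0343
grasp_force: 60.5
P 261.58 Mz [0.223 0.522 0.087] tau6 -0.4631
force: [-1.6, 2.2, 5.5]
grasp_force: 60.5
P 266.11 Mz [0.268 0.618 0.028] tau6 -0.1534
```

```bash
python3 -m pendant '[0,0,0,0.15,0,0,0,0.15]' |grep -w time_s;python3 m.py;  python3 -m pendant '[0,0,0,0.15,0,0,0,0.15]' |grep -w time_s;python3 m.py
```

```text
time_s: 32.2
P 268.5 Mz [0.338 0.601 0.092] tau6 -0.0924
time_s: 32.4
P 270.89 Mz [0.313 0.537 0.069] tau6 -0.0893
```

```bash
cat > ck.py <<'E'
from station import ctrl
import numpy as np,sys
z=ctrl.observe();P=210+np.degrees(z['joint_pos'][5]+2.5516);print(round(P,2),round(z['moment'][2],3),round(z['tau'][5],3))
sys.exit(int(abs(z['moment'][2])>.2))
E
p="python3 -m pendant"
python3 -m pendant '[0,0,0,0.15,0,0,0,0.15,0,0,0,0.15]'>/dev/null && python3 ck.py && 
python3 -m pendant '[0,0,0,0.08]'>/dev/null && python3 ck.py && python3 -m pendant '[0,0,0,0.08]'>/dev/null && python3 ck.py && python3 -m pendant '[0,0,0,0.08]'>/dev/null && python3 ck.py && python3 -m pendant '[0,0,0,0.08]'>/dev/null && python3 ck.py && python3 -m pendant '[0,0,0,0.08]'>/dev/null && python3 ck.py && python3 -m pendant '[0,0,0,0.08]'>/dev/null && python3 ck.py && python3 -m pendant '[0,0,0,0.08]'>/dev/null && python3 ck.py && python3 -m pendant '[0,0,0,0.08]'>/dev/null && python3 ck.py && python3 -m pendant '[0,0,0,0.08]'>/dev/null && python3 ck.py && python3 -m pendant '[0,0,0,0.08]'>/dev/null && python3 ck.py
```

```text
274.49 0.134 -0.083
275.12 0.05 0.034
275.75 0.084 0.001
276.39 0.009 0.001
277.03 0.15 -0.001
277.67 0.072 -0.009
278.31 0.142 -0.013
278.95 0.124 -0.019
279.59 0.097 -0.02
280.23 0.057 -0.023
280.87 0.081 -0.024
```

```bash
python3 -m pendant '[0,0,0,0.08]'>/dev/null && python3 ck.py && python3 -m pendant '[0,0,0,0.08]'>/dev/null && python3 ck.py && python3 -m pendant '[0,0,0,0.08]'>/dev/null && python3 ck.py && python3 -m pendant '[0,0,0,0.08]'>/dev/null && python3 ck.py && python3 -m pendant '[0,0,0,0.08]'>/dev/null && python3 ck.py && python3 -m pendant '[0,0,0,0.08]'>/dev/null && python3 ck.py && python3 -m pendant '[0,0,0,0.08]'>/dev/null && python3 ck.py && python3 -m pendant '[0,0,0,0.08]'>/dev/null && python3 ck.py && python3 -m pendant '[0,0,0,0.08]'>/dev/null && python3 ck.py && python3 -m pendant '[0,0,0,0.08]'>/dev/null && python3 ck.py && python3 -m pendant '[0,0,0,0.08]'>/dev/null && python3 ck.py && python3 -m pendant '[0,0,0,0.08]'>/dev/null && python3 ck.py && python3 -m pendant '[0,0,0,0.08]'>/dev/null && python3 ck.py && python3 -m pendant '[0,0,0,0.08]'>/dev/null && python3 ck.py && python3 -m pendant '[0,0,0,0.08]'>/dev/null && python3 ck.py && python3 -m pendant '[0,0,0,0.08]'>/dev/null && python3 ck.py && python3 -m pendant '[0,0,0,0.08]'>/dev/null && python3 ck.py && python3 -m pendant '[0,0,0,0.08]'>/dev/null && python3 ck.py && python3 -m pendant '[0,0,0,0.08]'>/dev/null && python3 ck.py && python3 -m pendant '[0,0,0,0.08]'>/dev/null && python3 ck.py; python3 -m pendant '[0,0,0,0]';python3 ck.py
```

```text
281.52 0.03 -0.023
282.15 0.069 -0.023
282.79 0.07 -0.022
283.43 0.058 -0.021
284.07 0.035 -0.02
284.71 0.082 -0.018
285.35 0.057 -0.018
285.99 0.058 -0.018
286.63 0.105 -0.017
287.27 0.105 -0.015
287.91 0.054 -0.013
288.55 0.09 -0.014
289.19 0.028 -0.012
289.83 0.09 -0.011
290.47 0.085 -0.01
291.11 0.045 -0.008
291.75 0.074 -0.008
292.39 0.096 -0.005
293.03 0.08 -0.005
293.67 0.133 -0.004
time_s: 35.8
eef_pos: [0.6717, 0.0186, 0.2197]
tool_rot: [0.0, -0.531, 0.848, 0.0]
force: [-1.9, 1.2, 5.6]
opening: 0.0343
grasp_force: 60.5
293.66 -0.016 0.026
```

```bash
python3 -m pendant '[0,0,0,0.08]'>/dev/null && python3 ck.py && python3 -m pendant '[0,0,0,0.08]'>/dev/null && python3 ck.py && python3 -m pendant '[0,0,0,0.08]'>/dev/null && python3 ck.py && python3 -m pendant '[0,0,0,0.08]'>/dev/null && python3 ck.py && python3 -m pendant '[0,0,0,0.08]'>/dev/null && python3 ck.py && python3 -m pendant '[0,0,0,0.08]'>/dev/null && python3 ck.py && python3 -m pendant '[0,0,0,0.08]'>/dev/null && python3 ck.py && python3 -m pendant '[0,0,0,0.08]'>/dev/null && python3 ck.py && python3 -m pendant '[0,0,0,0.08]'>/dev/null && python3 ck.py && python3 -m pendant '[0,0,0,0.08]'>/dev/null && python3 ck.py && python3 -m pendant '[0,0,0,0.08]'>/dev/null && python3 ck.py && python3 -m pendant '[0,0,0,0.08]'>/dev/null && python3 ck.py && python3 -m pendant '[0,0,0,0.08]'>/dev/null && python3 ck.py && python3 -m pendant '[0,0,0,0.08]'>/dev/null && python3 ck.py && python3 -m pendant '[0,0,0,0.08]'>/dev/null && python3 ck.py && python3 -m pendant '[0,0,0,0.08]'>/dev/null && python3 ck.py && python3 -m pendant '[0,0,0,0.08]'>/dev/null && python3 ck.py && python3 -m pendant '[0,0,0,0.08]'>/dev/null && python3 ck.py && python3 -m pendant '[0,0,0,0.08]'>/dev/null && python3 ck.py && python3 -m pendant '[0,0,0,0.08]'>/dev/null && python3 ck.py; python3 -m pendant '[0,0,0,0]';python3 ck.py
```

```text
294.3 0.099 -0.036
294.95 0.075 -0.003
295.59 0.098 -0.009
296.23 0.06 -0.016
296.87 0.07 -0.025
297.52 0.051 -0.033
298.16 0.044 -0.038
298.8 0.052 -0.038
299.43 0.047 -0.034
300.08 0.026 -0.034
300.72 0.051 -0.04
301.36 0.053 -0.049
302.0 0.041 -0.058
302.64 -0.003 -0.07
303.28 0.007 -0.079
303.92 -0.001 -0.095
304.57 -0.128 -0.132
305.2 0.038 -0.043
305.84 0.051 -0.051
306.48 0.075 -0.052
time_s: 37.9
eef_pos: [0.6716, 0.0186, 0.2197]
tool_rot: [0.0, -0.433, 0.901, 0.0]
force: [-2.8, 1.4, 5.1]
opening: 0.034
grasp_force: 60.6
306.47 -0.041 -0.008
```

```bash
python3 -m pendant '[0,0,0,0.06]'>/dev/null && python3 ck.py && python3 -m pendant '[0,0,0,0.06]'>/dev/null && python3 ck.py && python3 -m pendant '[0,0,0,0.06]'>/dev/null && python3 ck.py && python3 -m pendant '[0,0,0,0.06]'>/dev/null && python3 ck.py && python3 -m pendant '[0,0,0,0.06]'>/dev/null && python3 ck.py && python3 -m pendant '[0,0,0,0.06]'>/dev/null && python3 ck.py && python3 -m pendant '[0,0,0,0.06]'>/dev/null && python3 ck.py && python3 -m pendant '[0,0,0,0.06]'>/dev/null && python3 ck.py && python3 -m pendant '[0,0,0,0.06]'>/dev/null && python3 ck.py && python3 -m pendant '[0,0,0,0.06]'>/dev/null && python3 ck.py && python3 -m pendant '[0,0,0,0.06]'>/dev/null && python3 ck.py && python3 -m pendant '[0,0,0,0.06]'>/dev/null && python3 ck.py ; python3 -m pendant '[0,0,0,0]';python3 ck.py
```

```text
306.94 0.041 -0.053
307.43 0.074 -0.03
307.91 0.093 -0.029
308.39 0.019 -0.029
308.87 0.021 -0.029
309.35 0.075 -0.029
309.83 -0.05 -0.029
310.31 0.116 -0.029
310.79 0.022 -0.029
311.27 0.016 -0.013
311.75 0.079 0.03
312.22 0.136 0.077
time_s: 39.2
eef_pos: [0.6716, 0.0186, 0.2197]
tool_rot: [0.0, -0.387, 0.922, 0.0]
force: [-3.0, 1.0, 5.2]
opening: 0.0344
grasp_force: 60.6
312.21 0.056 0.081
```

```bash
python3 -m pendant '[0,0,0,0.06]'>/dev/null && python3 ck.py && python3 -m pendant '[0,0,0,0.06]'>/dev/null && python3 ck.py && python3 -m pendant '[0,0,0,0.06]'>/dev/null && python3 ck.py
python3 - <<'E'
from h import *
o=ctrl.observe();print(o['moment'][2],o['tau'][5])
ps=[ctrl.read_camera(n) for n in("top","scene")]
print(ctrl.observe()['moment'][2],ctrl.observe()['tau'][5])
a=ps[0]["pixels"][125:175,300:350,::-1]; b=ps[1]["pixels"][185:245,330:390,::-1]
a0=cv2.imread("pics/top0.png")[125:175,300:350]; b0=cv2.imread("pics/scene0.png")[185:245,330:390]
r=lambda i:cv2.resize(np.ascontiguousarray(i),(290,290),interpolation=cv2.INTER_CUBIC)
cv2.imwrite("pics/bolt.png",np.vstack([np.hstack([r(a0),r(b0)]),np.hstack([r(a),r(b)])]))
E
```

```text
312.69 0.207 0.103
0.20671584040933833 0.10322154499590397
0.051480414734289784 0.12984547298401594
```

View pics/bolt.png

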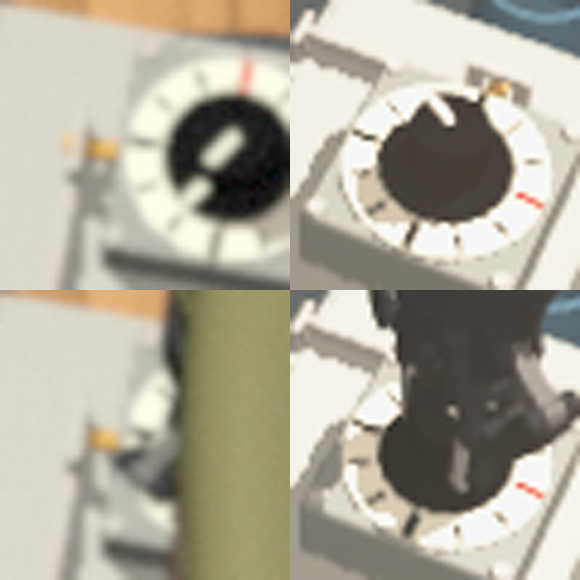

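```bash
python3 -m pendant '[0,0,0,0.06]'>/dev/null ; python3 ck.py && python3 -m pendant '[0,0,0,0.06]'>/dev/null && python3 ck.py;  python3 -m pendant '[0,0,0,0]'>/dev/null ; python3 ck.py;  python3 -m pendant '[0,0,0,0]'; python3 ck.py
```

```text
313.16 0.247 0.158
313.16 0.152 0.182
time_s: 39.7
eef_pos: [0.6716, 0.0186, 0.2197]
tool_rot: [0.0, -0.38, 0.925, 0.0]
force: [-2.6, 2.0, 5.0]
opening: 0.0341
grasp_force: 60.6
313.15 0.177 0.159
```

```bash
python3 -m pendant '[0,0,0,0,0,0,0,0,0,0,-0.5,0,0,0,-1,0,0,0,-0.5,-0.9,0,0,0,-0.9,0,0,0,-0.9,0,0,0,-0.9,0,0,0,-0.8]' -0.3; python3 -m pendant '[0,0.9,0,0,0,1,0,0,0,1,0,0,0,1,0,0,0,1,0,0,0,0.72,0,0,0,0,0,0]' 0.25;python3 - <<'E'
from h import *
o=ctrl.observe();print(o['joint_pos'],o['eef_pos'],o['tool_rot'])
p=ctrl.read_camera("top");a=p["pixels"][110:260,260:400,::-1]
s=ctrl.read_camera("scene");b=s["pixels"][140:290,240:380,::-1]
print(proj(p,[[.5338,.043,.144]]),[d for d in ctrl.search_frame("bin_handle",s)[:2]],proj(s,[[.5338,.043,.144]]))
q=proj(s,[[.5338,.043,.144]])[0]
b=np.ascontiguousarray(b);cv2.circle(b,(int(q[0]-240),int(q[1]-140)),2,(0,0,255),-1)
cv2.imwrite("pics/h1.png",np.hstack([cv2.resize(np.ascontiguousarray(i),None,fx=2.8,fy=2.8,interpolation=cv2.INTER_CUBIC) for i in(a,b)]))
E
```

```text
time_s: 40.6
eef_pos: [0.6723, 0.0182, 0.2702]
tool_rot: [0.0, -0.643, 0.766, -0.001]
force: [-0.2, -0.4, -0.2]
opening: 0.0552
grasp_force: 0.0
time_s: 41.3
eef_pos: [0.5318, 0.0434, 0.2705]
tool_rot: [0.0, -0.642, 0.767, -0.0]
force: [1.6, -0.5, -0.2]
opening: 0.032
grasp_force: 0.0
[ 8.14508333e-02  2.66920474e-01 -7.46680056e-02  1.22901381e+00
 -1.16835487e-04 -1.31202806e+00] [0.53179259 0.04337562 0.2705483 ] [ 4.55087912e-05 -6.41720452e-01  7.66938622e-01 -1.03703698e-04]
[[328.62944619 207.49127847]] [{'position': [310.5, 208.4], 'confidence': 0.59}] [[304.95272481 209.93944971]]
```

View pics/h1.png

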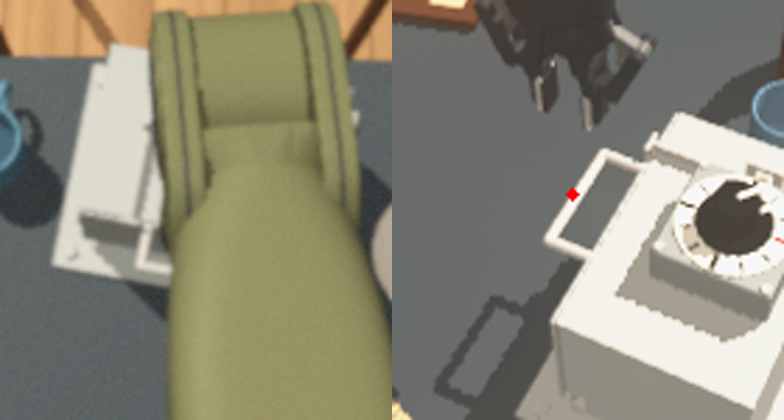

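```bash
python3 -m pendant '[0,-0.12,0.8,0.1,0,0,1,0.1,0,0,1,0,0,0,1,0,0,0,0.6,0,0,0,0.4,0,0,0,0,0]'; python3 -m pendant '[0,0,0,0,0,0,0,0,0,0,0,0]' 0.62; python3 ck.py
```

```text
time_s: 42.15
eef_pos: [0.5364, 0.0425, 0.1478]
tool_rot: [-0.001, -0.631, 0.776, 0.001]
force: [0.4, 0.3, 0.4]
opening: 0.0319
grasp_force: 0.0
time_s: 42.45
eef_pos: [0.5364, 0.0428, 0.1498]
tool_rot: [0.0, -0.631, 0.776, 0.0]
force: [-3.2, 0.8, -0.5]
opening: 0.0163
grasp_force: 1.0
282.53 -0.038 0.016
```

```bash
python3 -m pendant '[0,0.24,0,0,0,0.11,0.06,0,0,0.11,0.07,0]'; python3 -m pendant '[0,0.11,0.07,0,0,0.11,0.07,0]';python3 -m pendant '[0,0.21,0.15,0,0,0.2,0.16,0]'
```

```text
time_s: 42.75
eef_pos: [0.5282, 0.0449, 0.1477]
tool_rot: [0.003, -0.631, 0.776, -0.003]
force: [4.5, -1.1, 2.6]
opening: 0.016
grasp_force: 2.2
time_s: 42.95
eef_pos: [0.521, 0.0463, 0.1431]
tool_rot: [0.001, -0.631, 0.776, -0.001]
force: [4.1, -0.3, 2.4]
opening: 0.0161
grasp_force: 2.0
time_s: 43.15
eef_pos: [0.5097, 0.0484, 0.1346]
tool_rot: [0.0, -0.631, 0.776, -0.0]
force: [4.1, -0.2, 4.1]
opening: 0.0164
grasp_force: 2.0
```

```bash
python3 -m pendant '[0,0.19,0.17,0,0,0.19,0.18,0,0,0.17,0.19,0,0,0.17,0.19,0]'; python3 -m pendant '[0,0.1,0.13,0,0,0.1,0.13,0]';python3 -m pendant '[0,0.05,0.07,0,0,0.05,0.07,0]'
```

```text
time_s: 43.55
eef_pos: [0.4916, 0.0519, 0.116]
tool_rot: [-0.0, -0.631, 0.776, 0.0]
force: [4.0, -1.2, 2.3]
opening: 0.0161
grasp_force: 2.0
time_s: 43.75
eef_pos: [0.487, 0.0529, 0.1096]
tool_rot: [-0.0, -0.631, 0.776, 0.0]
force: [4.3, -0.7, 2.4]
opening: 0.0165
grasp_force: 1.9
time_s: 43.95
eef_pos: [0.4848, 0.0534, 0.1064]
tool_rot: [-0.0, -0.631, 0.776, -0.0]
force: [2.5, -1.3, 2.9]
opening: 0.0164
grasp_force: 1.9
```

```bash
python3 -m pendant '[0,0.05,0.06,0]'|grep -E "eef|^force"; python3 -m pendant '[0,0.05,0.06,0]'|grep -E "eef|^force";python3 -m pendant '[0,0.05,0.06,0]'|grep -E "eef|^force"
```

```text
eef_pos: [0.4839, 0.0536, 0.105]
force: [6.0, -1.8, 4.1]
eef_pos: [0.4839, 0.054, 0.104]
force: [7.6, -1.0, 4.3]
eef_pos: [0.484, 0.0543, 0.103]
force: [6.4, -2.1, 4.9]
```

```bash
python3 -m pendant '[0,0.08,0,0]'|grep -E "eef|^force"; python3 -m pendant '[0,0.08,0,0]'|grep -E "eef|^force";python3 -m pendant '[0,0.08,0,0]'|grep -E "eef|^force"
```

```text
eef_pos: [0.4838, 0.0543, 0.1031]
force: [12.3, -3.8, -4.4]
eef_pos: [0.4836, 0.0544, 0.1031]
force: [17.5, -4.9, -8.6]
eef_pos: [0.4835, 0.0544, 0.1032]
force: [22.4, -6.8, -13.3]
```

```bash
python3 -m pendant '[0,-0.15,0,0,0,-0.15,0,0]'; python3 -m pendant '[0,-0.05,0,0,0,0,0,0,0,0,0,0]' 0.25;python3 -m pendant '[0,0,-0.4,0,0,0,-0.8,0,0,0,-1,0,0,0,-1,0,0,0,-1,0,0,0,-1,0,0,0,-0.5,0,0,0,0,0]'
python3 - <<'E'
from h import *
p=ctrl.read_camera("top");s=ctrl.read_camera("scene")
yaw=-.177; R=lambda x,y,z:[.672+(x-.02)*np.cos(yaw)-y*np.sin(yaw),.0185+(x-.02)*np.sin(yaw)+y*np.cos(yaw),z]
im=np.ascontiguousarray(s["pixels"][:,:,::-1])
for y in(-.05,0,.05):
    q=proj(s,[R(-.1677,y,.101)])[0]; cv2.circle(im,tuple(int(round(v)) for v in q),1,(0,0,255),-1)
a=p["pixels"][110:290,200:440,::-1]
cv2.imwrite("pics/f.png",np.hstack([cv2.resize(im[130:310,230:410],(540,540),interpolation=cv2.INTER_CUBIC)]))
E
```

```text
time_s: 44.75
eef_pos: [0.4842, 0.0541, 0.1024]
tool_rot: [0.001, -0.631, 0.776, -0.0]
force: [2.5, 0.2, 0.4]
opening: 0.0162
grasp_force: 0.9
time_s: 45.05
eef_pos: [0.4817, 0.0537, 0.1012]
tool_rot: [-0.002, -0.631, 0.776, 0.001]
force: [-0.9, -0.2, 0.4]
opening: 0.0319
grasp_force: 0.0
time_s: 45.85
eef_pos: [0.4848, 0.0539, 0.2471]
tool_rot: [0.002, -0.631, 0.776, -0.001]
force: [-0.2, -0.3, 0.0]
opening: 0.0325
grasp_force: 0.0
```

View pics/f.png

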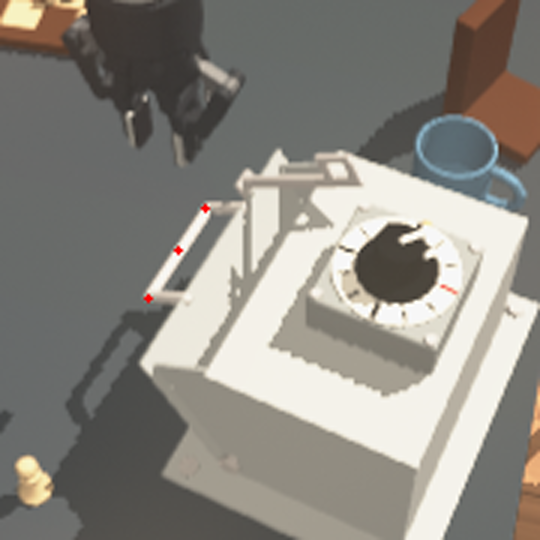

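The bin is open. The handle lies on the predicted 0.50 rad line (red dots at about 148,298 to 205,208), the gripper is clear of it, and the cup, bookend and pawn are undisturbed.

```bash
python3 -c "
from station import ctrl;print(ctrl.hand_in())"
```

```text
the job is handed in; nothing more can be done
None
```

The job is handed in at about 46 s: the lock opened (the bolt was seen drawn back and the knob left at about 0.2 N m), the bin was pulled down onto its stop at 0.50 rad and released, and I touched none of the other items; no verdict came back.

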